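# Tip the castor balls into the empty tray cell

## Robot

A 7-joint arm with a two-finger parallel gripper is mounted at the origin on the work surface. World frame = base frame: x ahead of the robot, y to its left, z up, the work surface at z = 0. Lengths are in mm, angles in rad, forces in N, time in s.
With the tool pointing down it reaches from about 350 to 900 mm from the base axis. Payload 8.1 kg.
Tool frame: the origin (TCP) lies between the finger pads; the fingertips stand r.tcp_to_tips ahead of it and the grasp point (between the pads) lies 6 mm ahead of it (r.tcp_to_tips is the distance from the TCP to the fingertips, in mm); z points along the fingers, y is the line along which they close (so a half turn about z gives the same grasp; the last joint's range is limited). The gripper opens to 92 mm and grips with 3 to 60 N. Pads are 19 mm wide; open, the fingers measure 130 mm over their backs; the gripper's body (75 mm by 190 mm) begins 47 mm behind the grasp point.
Start: joints at [1.235, 0.434, 0.025, 1.573, -0.012, 1.134, -0.075], TCP at [144.164, -608.159, 251.742] pointing down, gripper open.
Joint ranges: [-2.62, 2.62], [-0.44, 2.09], [-1.27, 1.32], [0.08, 2.57], [-1.32, 4.46], [0.12, 2], [-2.74, 2.74]. Speed limits (rad/s): [2.22, 2.22, 3.01, 3.01, 3.14, 3.14, 3.14].

## Interface

Orientations are given as a unit quaternion [w, x, y, z].
In Python, from station import r, imaging, ticket gives the robot as it stands.
- The arm moves only by the tool jog_arm, never from a script. Its argument "increments" is a list of rows, each a list of 5 numbers: the closure, from 0 (fully open) to 1 (shut), then the shift along the tool's x, y, z in m, then the turn about the tool's z in degrees. A call has 1 to 20 rows; each row is the pose to reach, as a shift and turn from the pose commanded when the call began, along the tool's axes at that moment; what a row does not reach only later rows make up. A row lasts 1/8 s, in which the tool goes at most 62.5 mm and 10.7 degrees, less where a joint would pass 70% of its speed; a pose out of reach is approached as far as the arm can. A call with a gripper value outside its range is refused whole. The fingers move at their own pace and stop on an object; the grip force is fixed at half the most. Time passes only in rows, so rows that repeat a pose let the fingers close. It gives the time, the measured TCP pose, the force, the opening and the grip force at its end, in the units of the state.
- r.observe(): the state, without advancing time (a new reading comes with each control period).
- imaging.read_camera(name): name is "scene" or "side" or "wrist"; returns a dict with "color" (400x640x3 uint8, red, green, blue), "mtx" (3x3 intrinsics, pixels), "extrinsics" (4x4, takes a point from camera to world coordinates). Camera axes: x right, y up, looking along -z (the intrinsics and any distortion apply to the point x, -y, -z); pixel columns grow to the right and rows downward; lengths in mm; the calibration is good to about 2 mm. A picture is of the moment at which its call begins. There is no depth.
- ticket.sign_off(): hands the job in; it is judged then, once.
The state is a dict: "clock": time; "joint_pos": joint angles; "joint_vel": joint speeds; "effort": joint torques, N m; "tcp_pos": TCP position; "tool_rot": TCP orientation; "wrist_force": force on the tool from outside, world axes, zero at the start; "wrist_torque": the same for the moment, N m; "width": finger opening in mm; "grasp_force": force on a finger pad.
Only numpy, scipy, OpenCV 4.12 (cv2) and the standard library are available. Lean on these libraries where they do the work, as an engineer would, in place of code of your own. Each camera call takes 0.05 s, during which the arm holds its last target. There are 200 camera calls.

## Task

Pick up the white scoop, which has an upright handle, and from close above the divided tray, tip its three steel castor balls into the one empty, cork-lined cell, gently, so that none lands anywhere else. Then stand the scoop upright on the black rubber mat again, about in its middle, and let go. Do not touch the balls with the gripper, and leave the parts in the other cells and everything else on the table where they are.

Things in the scene. Friction and masses are not known exactly. Their poses are not given: they have to be found in the camera images.
- cell (a point): Centre of the top face of the 52 x 52 x 3 mm cork liner lying in the tray's only empty cell (3 mm above that cell's floor, 7 mm above the table, 29 mm below the rim). Axes: those of the tray. The cell is 56 mm square inside.
- tray: Grey plastic tray, fixed to the table, 124 mm (its x) by 184 mm (its y) by 36 mm high, divided into 2 x 3 square cells 56 mm wide inside; floor, walls and dividers 4 mm thick, all walls and dividers reach the rim 36 mm above the table. Cell centres at x = -30, +30 and y = -60, 0, +60 mm. Five cells hold one other part each, the sixth only the cork liner. Origin under its centre.
- scoop_grip (a point): Point to grip on the upright handle of the loose white plastic scoop (110 to 180 g): mid-length and mid-thickness, 55 mm above the scoop's underside. The handle is a plain upright plate 34 mm long (scoop x), 12 mm thick (scoop y: close the fingers along it), its top 77 mm above the underside. Axes of the scoop: x towards its spout, z up.
- scoop_lip (a point): Middle of the floor's edge at the open spout of the scoop, over which the balls roll off; 108.5 mm ahead (scoop x) of scoop_grip and 20.6 mm lower. The floor is 3 mm thick below it, the spout 27 mm wide outside.
- scoop_trough (a point): Corner at the closed end of the scoop's trough, on its floor; 21 mm ahead of scoop_grip, 49 mm lower. The open trough runs from here 92 mm to the spout, 21 mm wide inside, walls 16 mm; its floor rises 18 degrees, so the balls lie at this end and roll freely out in single file only when the scoop is tipped spout-down by more than 18 degrees (tip slowly).
- scoop_base (a point): Centre of the scoop's flat rectangular foot (60 mm along x, 36 mm wide, 4 mm thick), on its underside; 13 mm ahead of scoop_grip and 55 mm below it. The foot's front edge is 65.5 mm behind the spout's lip and 34.4 mm lower: while the scoop is level the foot hangs well below the spout.
- mat: Thin black rubber mat, fixed, 130 x 100 x 3 mm, on which the foot of the scoop stands centred. Origin under its centre; at the start its x axis points the way of the spout.
- ball0_center (a point): Centre of one of the three loose steel castor balls, 16 mm in diameter, 17 g; at the start it lies in the trough of the scoop.
- ball1_center (a point): Centre of one of the three loose steel castor balls, 16 mm in diameter, 17 g; at the start it lies in the trough of the scoop.
- ball2_center (a point): Centre of one of the three loose steel castor balls, 16 mm in diameter, 17 g; at the start it lies in the trough of the scoop.
- servo: Part already sorted into another cell of the tray, to be left alone: black micro servo, 33 x 12.5 x 30 mm. Origin under its centre.
- castor: Part already sorted into another cell of the tray, to be left alone: black round castor holder, 38 mm across, 26 mm high. Origin under its centre.
- spacers: Part already sorted into another cell of the tray, to be left alone: black 30 mm square base with four brass spacers, 25 mm high. Origin under its centre.
- pulley: Part already sorted into another cell of the tray, to be left alone: aluminium pulley, 40 mm across, 23 mm high. Origin under its centre.
- bracket: Part already sorted into another cell of the tray, to be left alone: aluminium U-bracket, 36 x 26 x 27 mm. Origin under its centre.
- driver: Bystander on the table, to be left alone: screwdriver, 170 mm long. Origin under its middle.
- wheel: Bystander on the table, to be left alone: rubber-tyred wheel lying flat, 66 mm across, 30 mm high. Origin under its middle.
- gearmotor: Bystander on the table, to be left alone: small yellow gear motor, about 70 x 22 x 19 mm. Origin under its middle.
- battery: Bystander on the table, to be left alone: black battery holder, 65 x 60 x 17 mm. Origin under its middle.
Mind the look-alikes: they are no part of the job. What is shaped like the part that bears scoop_grip but pink is not meant.

How it is judged:
By the outcome, as a careful person would: the job done as asked, in the order asked, and still so for the second after the job is handed in, with the robot touching nothing.
It also fails if it takes over 58 s, if anything falls off the work surface, if the arm or the gripper's body presses on something with over 40 N, if the wrist force passes 120 N, or if a joint passes its speed limit or range.

## Working session

There is one attempt and no reset: what is moved stays moved. The work goes in short steps, Python scripts to look and compute and a tool call to move; the robot and the scene stay as the last step left them, time stands still between calls to the robot, and variables do not carry over. Pictures are saved under pics/ and viewed, at most 10 in all, crops included, and the job is handed in when it is done.

Besides the shell and the picture viewer there is one more tool, called after "Request:" as name(argument=value, ...), one argument or row to a line, values as JSON. jog_arm: Moves the arm, as the interface text tells. Its arguments: {"type":"object","properties":{"increments":{"type":"array"}},"required":["increments"]}

```bash
mkdir -p pics; cat > h.py <<'E'
import numpy as np, cv2
from station import r, imaging, ticket
def cam(n):
    d=imaging.read_camera(n); return d["color"],np.array(d["mtx"]),np.array(d["extrinsics"]),d
def proj(P,K,T):
    p=(np.linalg.inv(T)@np.append(P,1))[:3]; q=K@np.array([p[0],-p[1],-p[2]]); return q[:2]/q[2]
def ray(u,v,K,T):
    a=np.linalg.inv(K)@np.array([u,v,1.]); return T[:3,3],T[:3,:3]@np.array([a[0],-a[1],-a[2]])
def onz(u,v,z,K,T):
    o,d=ray(u,v,K,T); return o+d*(z-o[2])/d[2]
E
python3 - <<'E'
from h import *
print(r.tcp_to_tips, {k:np.round(v,3) for k,v in r.observe().items()})
for n in("scene","side"):
    c,K,T,d=cam(n); cv2.imwrite(f"pics/{n}0.png",c[:,:,::-1]); print(n,d.keys(),K.tolist(),T.round(3).tolist())
E
```

```text
25.0 {'clock': np.float64(0.0), 'joint_pos': array([ 1.235,  0.435,  0.025,  1.574, -0.012,  1.134, -0.075]), 'joint_vel': array([-0.   , -0.001, -0.   ,  0.   , -0.001,  0.001, -0.002]), 'effort': array([-2.0000e-03, -6.6784e+01,  9.8400e-01, -3.1446e+01, -6.1000e-02,
        4.3000e-02,  0.0000e+00]), 'tcp_pos': array([ 143.998, -607.698,  250.934]), 'tool_rot': array([-0.001,  0.993,  0.116, -0.   ]), 'wrist_force': array([ 0.125,  0.174, -0.198]), 'wrist_torque': array([-0.006,  0.012, -0.016]), 'grasp_force': np.float64(0.0), 'width': np.float64(91.809)}
scene dict_keys(['color', 'mtx', 'extrinsics']) [[370.06498886768156, 0.0, 325.9635475365019], [0.0, 370.06498886768156, 196.00789597431452], [0.0, 0.0, 1.0]] [[-0.125, -0.546, 0.828, 1359.173], [0.992, -0.059, 0.11, 114.21], [-0.011, 0.836, 0.549, 608.939], [0.0, 0.0, 0.0, 1.0]]
side dict_keys(['color', 'mtx', 'extrinsics']) [[511.02062001425355, 0.0, 318.53877480169206], [0.0, 511.02062001425355, 198.77716034921482], [0.0, 0.0, 1.0]] [[-0.863, 0.369, -0.346, 79.32], [-0.506, -0.617, 0.603, 796.086], [0.01, 0.695, 0.719, 1046.381], [0.0, 0.0, 0.0, 1.0]]
```

View pics/scene0.png

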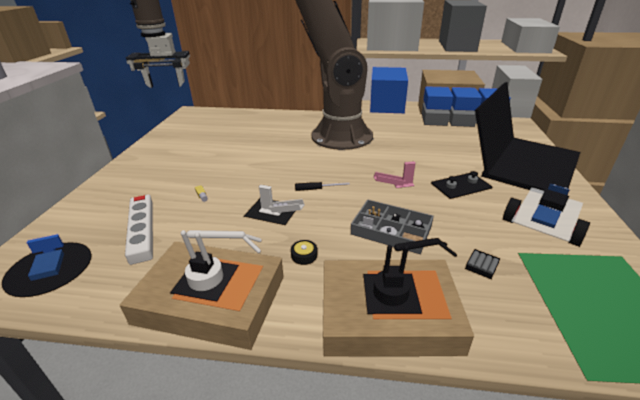

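View pics/side0.png

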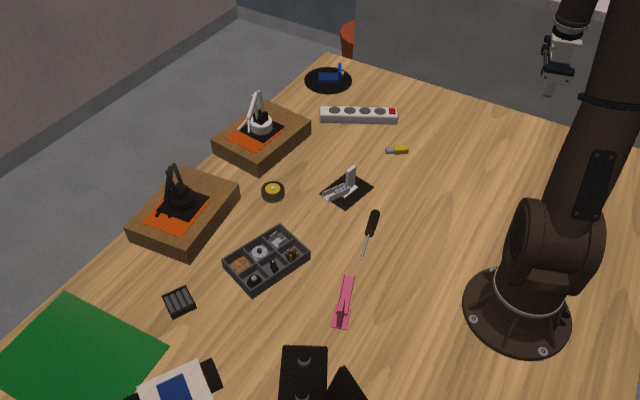

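```bash
python3 - <<'E'
import cv2,numpy as np
a=cv2.imread("pics/scene0.png")[175:255,235:435]; b=cv2.imread("pics/side0.png")[155:300,215:385]
a=cv2.resize(a,None,fx=4,fy=4,interpolation=cv2.INTER_CUBIC); b=cv2.resize(b,None,fx=4,fy=4,interpolation=cv2.INTER_CUBIC)
cv2.imwrite("pics/a.png",a);cv2.imwrite("pics/b.png",b)
E
```

```text
(no output)
```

View pics/a.png

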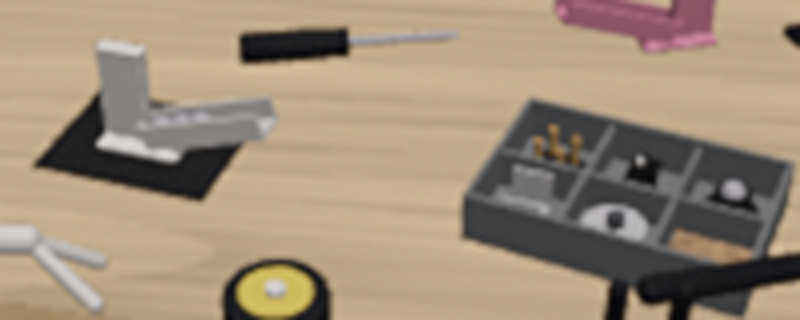

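View pics/b.png

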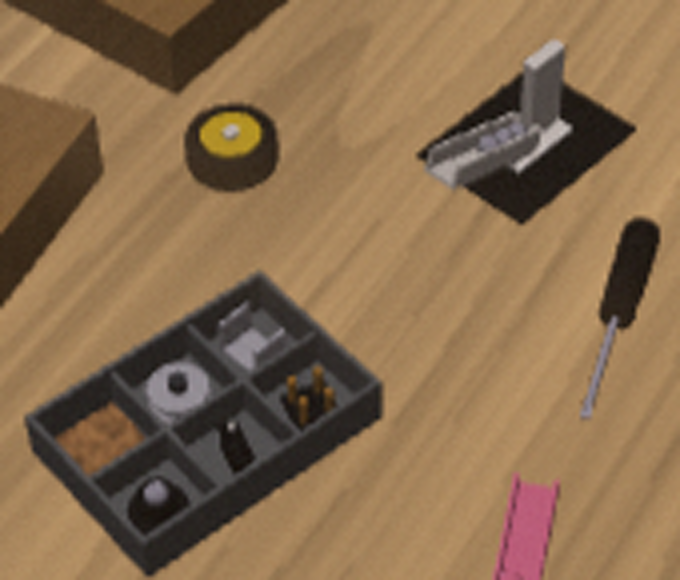

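```bash
python3 - <<'E'
from h import *
_,Ks,Ts,_=cam("side"); _,Kc,Tc,_=cam("scene")
S=lambda p,z:onz(215+(p[0]+.5)/4-.5,155+(p[1]+.5)/4-.5,z,Ks,Ts)[:2].round(1)
C=lambda p,z:onz(235+(p[0]+.5)/4-.5,175+(p[1]+.5)/4-.5,z,Kc,Tc)[:2].round(1)
print("tray side TRBL",[S(p,36).tolist() for p in[(260,272),(382,385),(150,548),(28,420)]])
print("tray scene",[C(p,36).tolist() for p in[(532,100),(793,165),(463,195)]])
print("mat side LBR",[S(p,3).tolist() for p in[(418,156),(522,222),(635,127)]])
print("mat scene",[C(p,3).tolist() for p in[(36,165),(203,199)]])
print("handle top side",[S(p,80).tolist() for p in[(555,41),(566,48),(535,76),(523,69)]])
print("handle top scene",[C(p,80).tolist() for p in[(97,42),(100,49),(147,51),(142,44)]])
print("cork side",[S(p,7).tolist() for p in[(102,404),(145,440),(95,475)]])
E
```

```text
tray side TRBL [[609.1, 76.0], [491.7, 115.5], [545.8, 288.2], [664.6, 250.4]]
tray scene [[500.9, 116.1], [558.4, 286.3], [613.7, 76.2]]
mat side LBR [[590.3, -98.2], [495.6, -79.7], [469.7, -205.0]]
mat scene [[569.3, -221.7], [594.2, -98.3]]
handle top side [[527.3, -179.8], [517.3, -177.3], [522.4, -140.8], [532.9, -142.8]]
handle top scene [[527.6, -181.3], [536.2, -176.7], [535.3, -144.3], [526.9, -149.9]]
cork side [[648.9, 200.6], [608.8, 209.7], [619.6, 247.4]]
```

```bash
python3 - <<'E'
from h import *
_,Ks,Ts,_=cam("side"); _,Kc,Tc,_=cam("scene")
def tri(ps,pc):
    o1,d1=ray(*ps,Ks,Ts);o2,d2=ray(*pc,Kc,Tc)
    s=np.linalg.lstsq(np.c_[d1,-d2],o2-o1,rcond=None)[0]
    a,b=o1+d1*s[0],o2+d2*s[1]; return ((a+b)/2).round(0),np.linalg.norm(a-b).round(1)
for z in(0,40,60): print(z,[onz(*p,z,Ks,Ts)[:2].round(0).tolist() for p in[(240,182),(187,250),(188,262),(127,228)]],[onz(*p,z,Kc,Tc)[:2].round(0).tolist() for p in[(323,262),(455,262),(325,318),(468,322)]])
print("model elbow",tri((173,166),(403,243)),"base",tri((180,200),(392,290)))
print("batt",[onz(*p,17,Ks,Ts)[:2].round(0).tolist() for p in[(162,297),(186,287),(195,304),(173,317)]])
print("wheel",onz(273,187,30,Ks,Ts).round(0))
o=np.array([578,182.5]);u=np.array([.303,.953]);s=np.array([.953,-.303])
for P in [(62,-92),(62,92),(-62,92),(-62,-92),(30,60)]:
    w=np.append(o+P[0]*s+P[1]*u,36 if abs(P[0])>40 else 7); print(P,w.round(1),proj(w,Ks,Ts).round(1),proj(w,Kc,Tc).round(1))
E
```

```text
0 [[815.0, -23.0], [782.0, 252.0], [754.0, 281.0], [969.0, 277.0]] [[723.0, 20.0], [688.0, 328.0], [881.0, 45.0], [858.0, 325.0]]
40 [[787.0, 9.0], [755.0, 273.0], [728.0, 300.0], [935.0, 297.0]] [[764.0, 26.0], [732.0, 314.0], [912.0, 50.0], [891.0, 311.0]]
60 [[773.0, 24.0], [741.0, 283.0], [715.0, 310.0], [918.0, 306.0]] [[785.0, 29.0], [754.0, 307.0], [928.0, 52.0], [907.0, 304.0]]
model elbow (array([856., 174., 192.]), np.float64(13.8)) base (array([859., 171.,  73.]), np.float64(1.2))
batt [[728.0, 399.0], [698.0, 349.0], [649.0, 375.0], [670.0, 427.0]]
wheel [702. -31.  30.]
(62, -92) [609.2  76.   36. ] [279.6 222.6] [350.4 222.3]
(62, 92) [665.  251.4  36. ] [221.3 259.8] [422.9 241.5]
(-62, 92) [546.8 289.   36. ] [251.6 291.7] [433.4 213.3]
(-62, -92) [491.  113.6  36. ] [310.7 250.5] [366.8 197.6]
(30, 60) [624.8 230.6   7. ] [240.7 267.8] [411.4 239.4]
```

Request:
jog_arm(
  increments=[
    [0,0.05,-0.036,0,-7],
    [0,0.1,-0.072,0,-14],
    [0,0.15,-0.108,0.01,-21],
    [0,0.2,-0.144,0.02,-28],
    [0,0.25,-0.18,0.03,-35],
    [0,0.3,-0.216,0.04,-42],
    [0,0.35,-0.252,0.05,-49],
    [0,0.4,-0.288,0.05,-56],
    [0,0.44,-0.317,0.05,-61],
    [0,0.475,-0.343,0.05,-65],
    [0,0.475,-0.343,0.05,-65],
    [0,0.475,-0.343,0.05,-65],
    [0,0.475,-0.343,0.05,-65],
  ],
)

```text
clock: 1.92
tcp_pos: [526.4, -166.3, 201.6]
tool_rot: [0.0, 0.776, 0.631, -0.0]
wrist_force: [0.2, 0.4, -0.0]
width: 91.7
grasp_force: 0.0
```

```bash
python3 - <<'E'
from h import *
s=r.observe(); print(s["clock"],s["tcp_pos"].round(1),s["tool_rot"].round(4))
c,K,T,_=cam("wrist"); cv2.imwrite("pics/w1.png",c[:,:,::-1]); np.savez("w1.npz",K=K,T=T); print(T.round(3).tolist(),K[0,0])
E
```

```text
1.925 [ 526.4 -166.3  201.6] [ 1.000e-04  7.761e-01  6.306e-01 -5.000e-04]
[[0.979, 0.196, 0.061, 542.242], [-0.205, 0.934, 0.294, -86.39], [0.001, -0.3, 0.954, 334.626], [0.0, 0.0, 0.0, 1.0]] 334.200540945197
```

View pics/w1.png

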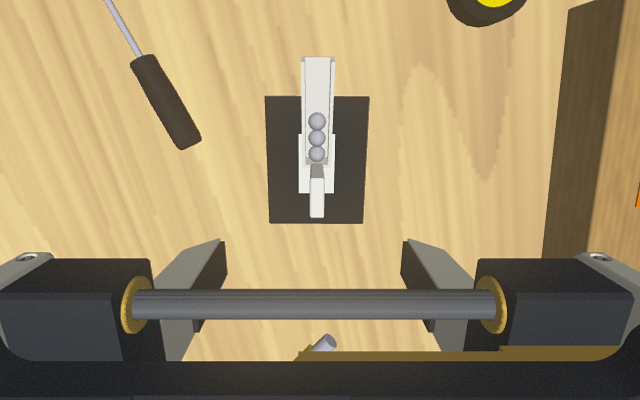

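```bash
python3 - <<'E'
from h import *
f=np.load("w1.npz");K,T=f["K"],f["T"]
g=lambda p,z:onz(*p,z,K,T)[:2]
M=np.array([g(p,3) for p in[(265,97),(369,97),(363,223),(270,222)]]);print("mat",M.round(1).tolist(),M.mean(0).round(1))
d=(M[0]+M[1]-M[2]-M[3]);print(np.degrees(np.arctan2(d[1],d[0])))
c=cv2.cvtColor(cv2.imread("pics/w1.png"),cv2.COLOR_BGR2GRAY)
print(c[150:222:2,317]); print(c[200,300:335])
print("lip",g((317.5,57),3+34.4).round(1))
for v in(178,217): print(v,[g((u,v),80).round(1).tolist() for u in(310,317.3,324.5)])
h=g((317.5,197.5),80); l=g((317.5,57),37.4); print(h,np.degrees(np.arctan2(*(l-h)[::-1])),np.linalg.norm(l-h))
E
```

```text
mat [[497.3, -79.3], [593.8, -99.5], [567.6, -224.9], [471.1, -203.5]] [ 532.4 -151.8]
78.13485032061747
[192 191 191 195 180 152 178 149 146 148 145 148 148 144 219 235 235 235
 235 235 235 236 235 235 235 235 235 235 234 235 235 235 235 240  85  70]
[ 68  70  71  69  71  73  71  67  66 101 205 228 237 234 236 235 235 235
 236 236 235 235 235 221 119  65  70  70  71  70  70  69  69  69  69]
lip [551.9 -58.4]
178 [[527.2, -146.9], [532.8, -148.1], [538.3, -149.3]]
217 [[520.4, -178.8], [526.2, -180.0], [531.9, -181.2]]
[ 529.71526986 -163.77825304] 78.09449159061715 107.72169270388012
```

Request:
jog_arm(
  increments=[
    [0,0.003,0.003,0.04,0],
    [0,0.003,0.003,0.08,0],
    [0,0.003,0.003,0.12,0],
    [0,0.003,0.003,0.1355,0],
    [0,0.003,0.003,0.1355,0],
    [0.5,0.003,0.003,0.1355,0],
    [0.8,0.003,0.003,0.1355,0],
    [1,0.003,0.003,0.1355,0],
    [1,0.003,0.003,0.1355,0],
    [1,0.003,0.003,0.1355,0],
    [1,0.003,0.003,0.1355,0],
    [1,0.003,0.003,0.1355,0],
  ],
)

```text
clock: 3.48
tcp_pos: [530.8, -162.5, 66.2]
tool_rot: [-0.0, 0.775, 0.632, -0.0]
wrist_force: [0.6, -0.4, 0.4]
width: 26.2
grasp_force: 0.0
```

Request:
jog_arm(
  increments=[
    [1,0,0,0,0],
    [1,0,0,0,0],
    [1,0,0,0,0],
    [1,0,0,0,0],
    [1,0,0,0,0],
  ],
)

```text
clock: 4.1
tcp_pos: [530.7, -162.5, 66.1]
tool_rot: [-0.0, 0.775, 0.632, -0.0]
wrist_force: [0.0, -0.2, -1.3]
width: 11.6
grasp_force: 30.0
```

Request:
jog_arm(
  increments=[
    [1,0.0018,0,-0.0004,0],
    [1,0.0036,0,-0.0014,0],
    [1,0.0054,0,-0.0026,0],
    [1,0.0073,0,-0.0036,0],
    [1,0.0073,0,-0.0036,0],
  ],
)

```text
clock: 4.72
tcp_pos: [532.4, -155.1, 70.0]
tool_rot: [0.0, 0.775, 0.632, 0.0]
wrist_force: [0.0, 0.5, -1.6]
width: 11.8
grasp_force: 30.0
```

```bash
python3 - <<'E'
from h import *
s=r.observe(); print(s["clock"],s["tcp_pos"].round(1),s["tool_rot"].round(4),s["wrist_torque"].round(3))
c,K,T,_=cam("wrist"); cv2.imwrite("pics/w2.png",c[:,:,::-1]); np.savez("w2.npz",K=K,T=T)
c2,_,_,_=cam("side"); 
a=cv2.resize(c[0:300,200:450,::-1],None,fx=1.8,fy=1.8); b=cv2.resize(c2[150:225,305:385,::-1],None,fx=4,fy=4,interpolation=cv2.INTER_CUBIC)
o=np.zeros((540,770,3),np.uint8); o[:a.shape[0],:a.shape[1]]=a; o[:b.shape[0],450:770]=b; cv2.imwrite("pics/c2.png",o)
E
```

```text
4.725 [ 532.4 -155.1   70. ] [1.000e-04 7.752e-01 6.317e-01 1.000e-04] [ 0.007 -0.11   0.033]
```

View pics/c2.png

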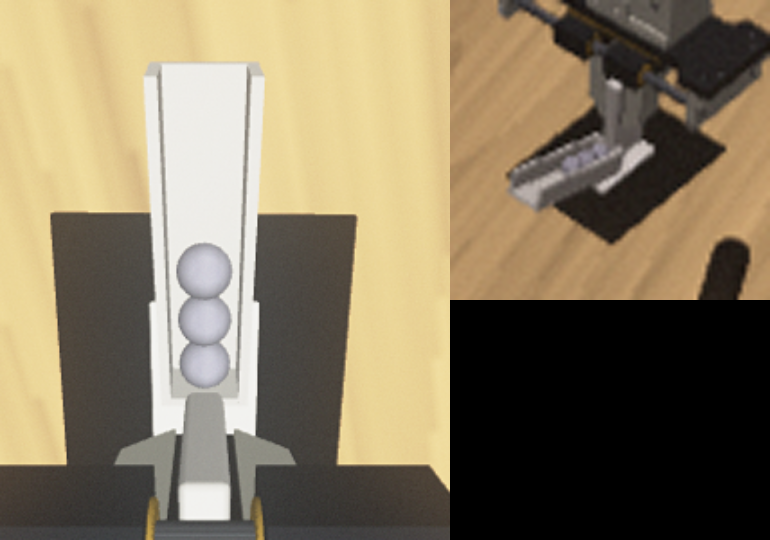

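```bash
cat >> h.py <<'E'
def lipw(tcp,h,t,px=1.5,pz=2.,q=(108.5,-20.6)):
    t=np.radians(t);h=np.radians(h);a,b=q[0]-px,q[1]-pz
    f,z=a*np.cos(t)+b*np.sin(t),-a*np.sin(t)+b*np.cos(t)
    return np.array([tcp[0]+f*np.cos(h),tcp[1]+f*np.sin(h),tcp[2]-6+z])
E
python3 - <<'E'
from h import *
f=np.load("w2.npz");K,T=f["K"],f["T"]
for t in(0,3,6,9): print(t,[proj(lipw([532.4,-155.1,70.0],78.2,t,q=q),K,T).round(1).tolist() for q in((108.5,-20.6),(103.6,-5.4),(43,-51))])
c=cv2.cvtColor(cv2.imread("pics/w2.png"),cv2.COLOR_BGR2GRAY)
print(c[28:50,313].tolist(), c[160:175,286].tolist(), c[28:50,285].tolist())
E
```

```text
0 [[315.5, 33.3], [315.8, 40.2], [314.6, 166.2]]
3 [[315.4, 38.7], [315.6, 43.6], [314.6, 170.2]]
6 [[315.3, 44.3], [315.5, 47.4], [314.5, 174.3]]
9 [[315.2, 50.1], [315.4, 51.6], [314.5, 178.5]]
[212, 210, 211, 210, 211, 209, 198, 218, 236, 237, 237, 236, 237, 237, 238, 237, 237, 237, 237, 237, 237, 236] [219, 222, 189, 179, 183, 182, 191, 207, 238, 241, 241, 240, 242, 242, 242] [210, 212, 211, 213, 212, 215, 202, 195, 196, 195, 197, 195, 194, 195, 219, 238, 238, 238, 239, 239, 239, 238]
```

Request:
jog_arm(
  increments=[
    [1,0,0,-0.01,0],
    [1,0,0,-0.025,0],
    [1,0.005,-0.001,-0.04,0.5],
    [1,0.015,-0.003,-0.055,1],
    [1,0.03,-0.006,-0.065,1.5],
    [1,0.05,-0.01,-0.07,2],
    [1,0.07,-0.015,-0.07,2.5],
    [1,0.09,-0.019,-0.07,3],
    [1,0.11,-0.023,-0.07,4],
    [1,0.13,-0.028,-0.07,5],
    [1,0.15,-0.032,-0.07,6],
    [1,0.167,-0.036,-0.07,6],
    [1,0.179,-0.038,-0.07,6],
    [1,0.186,-0.04,-0.07,6],
    [1,0.189,-0.04,-0.07,6],
    [1,0.189,-0.04,-0.07,6],
  ],
)

```text
clock: 6.82
tcp_pos: [531.4, 37.4, 139.8]
tool_rot: [0.0, 0.807, 0.59, -0.0]
wrist_force: [-0.1, -0.0, -2.3]
width: 12.1
grasp_force: 30.0
```

```bash
python3 - <<'E'
from h import *
s=r.observe(); print(s["clock"],s["tcp_pos"].round(1),s["tool_rot"].round(4))
c,K,T,_=cam("wrist"); cv2.imwrite("pics/w3.png",c[:,:,::-1]); np.savez("w3.npz",K=K,T=T)
for P in [(62,-92),(62,92),(-62,92),(-62,-92)]:
    o=np.array([578,182.5]);u=np.array([.303,.953]);ss=np.array([.953,-.303])
    print(P,proj(np.append(o+P[0]*ss+P[1]*u,36),K,T).round(1))
E
```

```text
6.825 [531.4  37.4 139.8] [ 1.000e-04  8.074e-01  5.899e-01 -1.000e-04]
(62, -92) [404.  126.1]
(62, 92) [ 431.7 -227.9]
(-62, 92) [ 197.7 -227.9]
(-62, -92) [225.5 126.4]
```

View pics/w3.png

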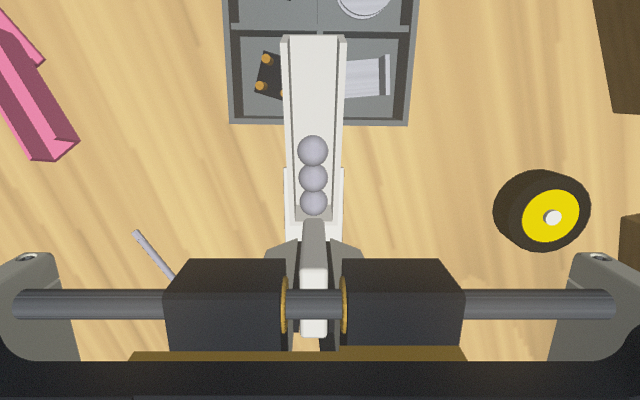

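```bash
python3 - <<'E'
from h import *
f=np.load("w3.npz");K,T=f["K"],f["T"]
P=[onz(*p,36,K,T)[:2] for p in[(229.5,124.5),(408,126),(222,1),(418.5,1)]]
for p in P: print(p.round(1))
d=P[1]-P[0]; print(np.linalg.norm(d),np.degrees(np.arctan2(d[1],d[0]))+90,[np.degrees(np.arctan2(*(b-a)[::-1])) for a,b in((P[0],P[2]),(P[1],P[3]))])
tcp=r.observe()["tcp_pos"]
for t in(0,2,4): print(t,proj(lipw(tcp,72.3,t),K,T).round(1))
c=cv2.cvtColor(cv2.imread("pics/w3.png"),cv2.COLOR_BGR2GRAY); print(c[28:48,314].tolist())
m=(P[0]+P[1])/2; h=np.radians(72.2); e=np.array([np.cos(h),np.sin(h)]); print("mid",m,"dist fwd",(m-tcp[:2])@e,"lat(right+)",(m-tcp[:2])@[e[1],-e[0]],"center",m+92*e)
E
```

```text
[494.2 114. ]
[611.9  75.3]
[518.1 185.7]
[635.3 148.3]
123.91445042987692 71.80950013556824 [np.float64(71.53961766494032), np.float64(72.23921351116486)]
0 [315.1  33.8]
2 [315.   37.3]
4 [315.  41.]
[142, 142, 130, 81, 74, 69, 139, 196, 223, 222, 223, 223, 220, 223, 223, 222, 222, 223, 224, 222]
mid [553.03145275  94.61318073] dist fwd 61.29939073195598 lat(right+) 3.0635588989830644 center [581.15542081 182.20908486]
```

Request:
jog_arm(
  increments=[
    [1,0,0.001,0.008,0],
    [1,0,0.002,0.02,0],
    [1,0,0.003,0.032,0],
    [1,0,0.003,0.042,0],
    [1,0,0.003,0.046,0],
    [1,0.006,0.003,0.046,0],
    [1,0.013,0.003,0.046,0],
    [1,0.018,0.003,0.046,0],
    [1,0.02,0.003,0.046,0],
    [1,0.0217,0.003,0.0448,0],
    [1,0.0234,0.003,0.0436,0],
    [1,0.0251,0.003,0.0425,0],
    [1,0.0269,0.003,0.0414,0],
    [1,0.0269,0.003,0.0414,0],
  ],
)

```text
clock: 8.62
tcp_pos: [541.5, 60.7, 97.9]
tool_rot: [0.0, 0.808, 0.59, -0.002]
wrist_force: [-1.7, -5.0, -3.6]
width: 11.8
grasp_force: 30.0
```

```bash
cat >> h.py <<'E'
def tilt(name,h):
    s=r.observe(); tcp=s["tcp_pos"]; c,K,T,_=cam("wrist"); cv2.imwrite(f"pics/{name}.png",c[:,:,::-1]); np.savez(name+".npz",K=K,T=T)
    print(s["clock"],tcp.round(1),s["wrist_force"].round(1),s["wrist_torque"].round(2))
    g=cv2.cvtColor(c,cv2.COLOR_RGB2GRAY)
    for t in range(0,25,4):
        print(t,[proj(lipw(tcp,h,t,q=q),K,T).round(1).tolist() for q in((108.5,-20.6),(103.6,-5.4),(26,-33.8))])
    print(g[25:105,314].tolist()); print(g[25:105:,287].tolist())
E
python3 -c "
from h import *
tilt('w4',72.3)"
```

```text
8.625 [541.5  60.7  97.9] [-1.7 -5.  -3.6] [-1.51  0.35 -0.09]
0 [[314.9, 32.9], [315.0, 39.8], [314.7, 202.8]]
4 [[314.8, 40.1], [315.0, 44.4], [314.7, 206.2]]
8 [[314.7, 47.7], [314.9, 49.8], [314.7, 209.9]]
12 [[314.7, 55.7], [314.8, 55.8], [314.7, 213.7]]
16 [[314.6, 64.0], [314.7, 62.3], [314.7, 217.7]]
20 [[314.6, 72.4], [314.7, 69.2], [314.7, 221.9]]
24 [[314.5, 81.0], [314.6, 76.5], [314.7, 226.2]]
[145, 145, 146, 145, 147, 147, 144, 147, 146, 146, 149, 146, 146, 145, 145, 148, 146, 142, 165, 221, 233, 232, 232, 231, 232, 231, 231, 232, 232, 231, 231, 233, 231, 231, 231, 233, 231, 233, 231, 233, 231, 231, 232, 231, 232, 232, 231, 231, 233, 231, 231, 231, 232, 232, 233, 232, 231, 231, 232, 233, 232, 232, 231, 231, 231, 231, 232, 232, 231, 232, 232, 232, 233, 233, 232, 231, 232, 231, 232, 232]
[62, 61, 143, 145, 148, 143, 146, 145, 144, 143, 145, 145, 144, 147, 143, 145, 141, 144, 165, 175, 178, 173, 174, 172, 233, 234, 233, 233, 233, 233, 232, 233, 233, 231, 232, 232, 232, 232, 231, 231, 233, 233, 233, 232, 232, 232, 232, 232, 232, 232, 232, 232, 231, 231, 232, 232, 233, 233, 233, 231, 231, 231, 231, 233, 232, 231, 231, 232, 233, 232, 232, 231, 232, 233, 232, 232, 231, 232, 232, 233]
```

Request:
jog_arm(
  increments=[
    [1,0.0018,0,-0.0011,0],
    [1,0.0036,0,-0.0022,0],
    [1,0.0054,0,-0.0032,0],
    [1,0.0072,0,-0.0041,0],
    [1,0.009,0,-0.005,0],
    [1,0.009,0,-0.005,0],
  ],
)

```text
clock: 9.43
tcp_pos: [544.0, 69.1, 102.9]
tool_rot: [0.0, 0.808, 0.59, -0.002]
wrist_force: [-2.5, -5.9, -2.9]
width: 11.8
grasp_force: 30.0
```

```bash
python3 -c "
from h import *
tilt('w5',72.3)"
```

```text
9.425 [544.   69.1 102.9] [-2.5 -5.9 -2.9] [-1.65  0.48 -0.1 ]
0 [[314.8, 32.8], [314.9, 39.8], [314.7, 202.7]]
4 [[314.7, 40.0], [314.8, 44.4], [314.6, 206.2]]
8 [[314.6, 47.7], [314.8, 49.8], [314.6, 209.8]]
12 [[314.6, 55.7], [314.7, 55.8], [314.6, 213.7]]
16 [[314.5, 63.9], [314.7, 62.3], [314.6, 217.7]]
20 [[314.5, 72.4], [314.6, 69.2], [314.6, 221.9]]
24 [[314.5, 81.0], [314.6, 76.5], [314.6, 226.2]]
[149, 150, 149, 146, 146, 145, 149, 143, 147, 147, 147, 147, 149, 146, 146, 148, 145, 147, 149, 146, 148, 148, 149, 150, 146, 149, 148, 147, 148, 149, 148, 148, 148, 143, 142, 199, 238, 237, 238, 236, 237, 236, 236, 237, 236, 236, 236, 236, 236, 236, 235, 237, 236, 236, 236, 237, 237, 237, 236, 237, 237, 236, 237, 237, 236, 237, 236, 237, 237, 236, 236, 236, 236, 236, 237, 236, 237, 236, 236, 237]
[73, 68, 69, 69, 67, 69, 72, 68, 67, 68, 65, 70, 66, 69, 70, 66, 70, 69, 65, 109, 145, 144, 144, 144, 145, 145, 145, 149, 147, 146, 146, 146, 142, 146, 145, 155, 159, 236, 237, 236, 236, 236, 236, 236, 236, 236, 236, 236, 236, 236, 236, 237, 237, 237, 235, 236, 236, 236, 236, 237, 236, 237, 237, 237, 237, 237, 236, 237, 237, 237, 238, 237, 237, 238, 237, 238, 237, 237, 238, 237]
```

Request:
jog_arm(
  increments=[
    [1,-0.001,0,0,0],
    [1,-0.003,0,-0.001,0],
    [1,-0.006,0,-0.003,0],
    [1,-0.009,0,-0.007,0],
    [1,-0.012,0,-0.012,0],
    [1,-0.014,0,-0.018,0],
    [1,-0.015,0,-0.024,0],
    [1,-0.015,0,-0.028,0],
    [1,-0.015,0,-0.03,0],
    [1,-0.015,0,-0.03,0],
  ],
)

```text
clock: 10.72
tcp_pos: [540.6, 56.9, 133.5]
tool_rot: [0.0, 0.807, 0.59, 0.0]
wrist_force: [0.1, -0.1, -1.1]
width: 12.0
grasp_force: 30.0
```

```bash
python3 -c "
from h import *
tilt('w6',72.3)" | head -8 | cut -c1-300; python3 - <<'E'
import cv2; from h import *
g=cv2.imread("pics/w6.png",0); print(g[45:75,314].tolist())
s=r.observe();print(s["tool_rot"].round(4))
E
```

```text
10.725 [540.6  56.9 133.5] [ 0.1 -0.1 -1.1] [-0.05 -0.11 -0.01]
0 [[315.1, 33.3], [315.3, 40.1], [314.7, 203.0]]
4 [[315.0, 40.5], [315.2, 44.8], [314.6, 206.4]]
8 [[314.9, 48.2], [315.1, 50.2], [314.6, 210.1]]
12 [[314.8, 56.2], [315.0, 56.2], [314.6, 214.0]]
16 [[314.7, 64.4], [314.9, 62.7], [314.6, 218.0]]
20 [[314.6, 72.9], [314.8, 69.6], [314.6, 222.2]]
24 [[314.6, 81.5], [314.7, 76.9], [314.6, 226.5]]
[142, 142, 144, 142, 144, 144, 143, 141, 142, 141, 144, 144, 146, 142, 139, 233, 235, 233, 233, 232, 233, 234, 232, 233, 233, 233, 234, 232, 234, 232]
[-0.000e+00  8.073e-01  5.902e-01 -1.000e-04]
```

Request:
jog_arm(
  increments=[
    [1,0.001,0.001,0,0],
    [1,0.003,0.004,0,-1],
    [1,0.007,0.009,0,-3],
    [1,0.0125,0.015,0,-5],
    [1,0.019,0.0225,0,-7.5],
    [1,0.0265,0.0315,0,-10.5],
    [1,0.035,0.041,0,-14],
    [1,0.043,0.051,0,-17.5],
    [1,0.051,0.061,0,-20.5],
    [1,0.0585,0.07,0,-23.5],
    [1,0.065,0.0775,0,-26.5],
    [1,0.071,0.0845,0,-29],
    [1,0.076,0.0905,0,-31],
    [1,0.0795,0.0945,0,-32],
    [1,0.0815,0.097,0,-32.5],
    [1,0.0825,0.098,0,-32.7],
    [1,0.0825,0.098,0,-32.7],
  ],
)

```text
clock: 12.9
tcp_pos: [658.9, 105.6, 133.5]
tool_rot: [0.0, 0.609, 0.793, -0.0]
wrist_force: [0.4, -0.3, -2.0]
width: 11.8
grasp_force: 30.0
```

```bash
python3 -c "
from h import *
s=r.observe();q=s['tool_rot'];print(2*np.degrees(np.arctan2(q[2],q[1])))
tilt('w7',105)" | head -2; python3 - <<'E'
from h import *
f=np.load("w7.npz")
o=np.array([580.5,182.3]);a=np.radians(72);u=np.array([np.cos(a),np.sin(a)]);ss=np.array([u[1],-u[0]])
for P in[(62,-92),(62,92),(62,28),(62,32),(0,30)]: print(P,proj(np.append(o+P[0]*ss+P[1]*u,36),f["K"],f["T"]).round(1))
E
```

```text
105.0261811599906
12.9 [658.9 105.6 133.5] [ 0.4 -0.3 -2. ] [-0.09 -0.14  0.01]
(62, -92) [241.8 232.7]
(62, 92) [390.4  -2. ]
(62, 28) [331.6  90.9]
(62, 32) [335.   85.5]
(0, 30) [250.9  31.1]
```

View pics/w7.png

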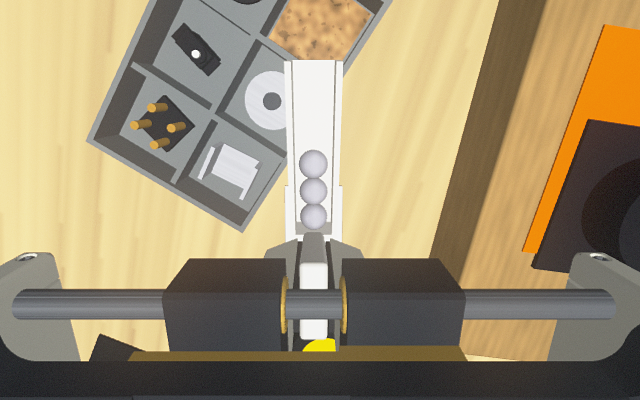

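Request:
jog_arm(
  increments=[
    [1,0,0,0.002,0],
    [1,0,0,0.006,0],
    [1,0,0,0.011,0],
    [1,0,0,0.017,0],
    [1,0,0,0.022,0],
    [1,0,0,0.026,0],
    [1,0,0,0.0285,0],
    [1,0.001,0,0.029,0],
    [1,0.003,0,0.029,0],
    [1,0.006,0,0.029,0],
    [1,0.0085,0,0.029,0],
    [1,0.0105,0,0.029,0],
    [1,0.012,0,0.029,0],
    [1,0.013,0,0.0287,0],
    [1,0.014,0,0.0284,0],
    [1,0.0145,0,0.0282,0],
    [1,0.0145,0,0.0282,0],
  ],
)

```text
clock: 15.08
tcp_pos: [655.2, 119.7, 105.4]
tool_rot: [0.0, 0.609, 0.794, 0.0]
wrist_force: [-1.3, -0.3, 1.6]
width: 11.7
grasp_force: 30.0
```

```bash
cat > t.py <<'E'
from h import *
import sys
s=r.observe(); tcp=s["tcp_pos"]; q=s["tool_rot"]; h=2*np.degrees(np.arctan2(q[2],q[1]))
c,K,T,_=cam("wrist"); cv2.imwrite(f"pics/{sys.argv[1]}.png",c[:,:,::-1]); g=cv2.cvtColor(c,cv2.COLOR_RGB2GRAY)
col=g[30:110,310:320].astype(float).mean(1); v=30+np.argmax(col>205)-.5
ts=np.arange(0,30,.1); rows=[proj(lipw(tcp,h,t),K,T)[1] for t in ts]
print(s["clock"],tcp.round(1),q.round(3),h.round(1),s["wrist_force"].round(1),"lip row",v,"tilt",np.interp(v,rows,ts).round(1))
b=cv2.HoughCircles(cv2.GaussianBlur(g[60:260,285:345],(3,3),0),cv2.HOUGH_GRADIENT,1,18,param1=80,param2=14,minRadius=10,maxRadius=17)
print("balls",None if b is None else (b[0]+[285,60,0]).round().tolist())
E
python3 t.py w8
```

```text
15.075 [655.2 119.7 105.4] [0.    0.609 0.794 0.   ] 105.0 [-1.3 -0.3  1.6] lip row 59.5 tilt 13.3
balls [[312.0, 190.0, 14.0], [314.0, 164.0, 14.0], [314.0, 216.0, 10.0]]
```

Request:
jog_arm(
  increments=[
    [1,0.001,0,0,0],
    [1,0.002,0,0,0],
    [1,0.003,0,-0.0003,0],
    [1,0.003,0,-0.0003,0],
  ],
)

```text
clock: 15.62
tcp_pos: [654.3, 123.0, 105.5]
tool_rot: [-0.0, 0.608, 0.794, 0.0]
wrist_force: [0.6, -0.9, 1.5]
width: 12.2
grasp_force: 30.0
```

```bash
python3 t.py w9
```

```text
15.625 [654.3 123.  105.5] [-0.     0.608  0.794  0.   ] 105.1 [ 0.6 -0.9  1.5] lip row 59.5 tilt 13.2
balls [[312.0, 190.0, 14.0], [314.0, 164.0, 14.0], [316.0, 216.0, 16.0]]
```

Request:
jog_arm(
  increments=[
    [1,0,0,-0.001,0],
    [1,-0.001,0,-0.002,0],
    [1,-0.003,0,-0.002,0],
    [1,-0.006,0,-0.002,0],
    [1,-0.009,0,-0.002,0],
    [1,-0.011,0,-0.002,0],
    [1,-0.012,0,-0.001,0],
    [1,-0.012,0,0.001,0],
    [1,-0.012,0,0.0027,0],
    [1,-0.011,0,0.0027,0],
    [1,-0.009,0,0.0027,0],
    [1,-0.007,0,0.0027,0],
    [1,-0.005,0,0.0027,0],
    [1,-0.0035,0,0.0025,0],
    [1,-0.0025,0,0.0022,0],
    [1,-0.0025,0,0.0022,0],
  ],
)

```text
clock: 17.68
tcp_pos: [656.5, 118.4, 103.6]
tool_rot: [0.002, 0.609, 0.793, 0.0]
wrist_force: [4.4, -5.0, -2.2]
width: 12.1
grasp_force: 30.0
```

```bash
python3 t.py w10
```

```text
17.675 [656.5 118.4 103.6] [0.002 0.609 0.793 0.   ] 104.9 [ 4.4 -5.  -2.2] lip row 60.5 tilt 13.9
balls [[312.0, 164.0, 14.0], [314.0, 192.0, 15.0], [314.0, 216.0, 14.0]]
```

Request:
jog_arm(
  increments=[
    [1,0.0006,0,-0.0002,0],
    [1,0.0012,0,-0.0005,0],
    [1,0.0018,0,-0.0007,0],
    [1,0.0024,0,-0.001,0],
    [1,0.003,0,-0.0012,0],
    [1,0.0035,0,-0.0014,0],
    [1,0.004,0,-0.0016,0],
    [1,0.004,0,-0.0016,0],
  ],
)

```text
clock: 18.73
tcp_pos: [655.5, 122.3, 105.2]
tool_rot: [0.002, 0.609, 0.793, 0.0]
wrist_force: [4.6, -5.0, -3.2]
width: 12.2
grasp_force: 30.0
```

```bash
python3 t.py w11
```

```text
18.725 [655.5 122.3 105.2] [0.002 0.609 0.793 0.   ] 104.9 [ 4.6 -5.  -3.2] lip row 67.5 tilt 17.3
balls [[314.0, 168.0, 14.0], [314.0, 196.0, 14.0], [314.0, 222.0, 10.0]]
```

Request:
jog_arm(
  increments=[
    [1,0.0006,0,-0.0002,0],
    [1,0.0012,0,-0.0004,0],
    [1,0.0018,0,-0.0007,0],
    [1,0.0024,0,-0.0009,0],
    [1,0.0024,0,-0.0009,0],
    [1,0.0024,0,-0.0009,0],
  ],
)

```text
clock: 19.52
tcp_pos: [655.0, 124.7, 106.1]
tool_rot: [0.002, 0.609, 0.793, 0.0]
wrist_force: [5.4, -5.1, -3.3]
width: 11.9
grasp_force: 30.0
```

```bash
python3 t.py w12
```

```text
19.525 [655.  124.7 106.1] [0.002 0.609 0.793 0.   ] 104.9 [ 5.4 -5.1 -3.3] lip row 70.5 tilt 18.7
balls [[314.0, 170.0, 14.0], [314.0, 198.0, 14.0], [314.0, 222.0, 13.0]]
```

Request:
jog_arm(
  increments=[
    [1,0.0006,0,-0.0002,0],
    [1,0.0012,0,-0.0004,0],
    [1,0.0018,0,-0.0006,0],
    [1,0.0018,0,-0.0006,0],
    [1,0.0018,0,-0.0006,0],
    [1,0.0018,0,-0.0006,0],
  ],
)

```text
clock: 20.32
tcp_pos: [652.7, 129.4, 107.2]
tool_rot: [-0.0, 0.608, 0.794, 0.001]
wrist_force: [-0.7, -0.2, 6.8]
width: 11.8
grasp_force: 30.0
```

```bash
python3 t.py w13
```

```text
20.325 [652.7 129.4 107.2] [-0.     0.608  0.794  0.001] 105.1 [-0.7 -0.2  6.8] lip row 70.5 tilt 18.5
balls [[312.0, 170.0, 14.0], [314.0, 198.0, 14.0], [314.0, 224.0, 12.0]]
```

Request:
jog_arm(
  increments=[
    [1,0,0,-0.0015,0],
    [1,-0.0005,0,-0.002,0],
    [1,-0.0015,0,-0.002,0],
    [1,-0.003,0,-0.002,0],
    [1,-0.0045,0,-0.002,0],
    [1,-0.006,0,-0.002,0],
    [1,-0.0075,0,-0.002,0],
    [1,-0.0085,0,-0.002,0],
    [1,-0.009,0,-0.002,0],
    [1,-0.009,0,-0.001,0],
    [1,-0.009,0,0.001,0],
    [1,-0.009,0,0.0026,0],
    [1,-0.009,0,0.0026,0],
  ],
)

```text
clock: 22.0
tcp_pos: [655.2, 119.4, 103.6]
tool_rot: [-0.0, 0.608, 0.794, -0.0]
wrist_force: [-0.1, -0.4, -1.6]
width: 11.9
grasp_force: 30.0
```

```bash
python3 t.py w14
```

```text
22.0 [655.2 119.4 103.6] [-0.     0.608  0.794 -0.   ] 105.0 [-0.1 -0.4 -1.6] lip row 70.5 tilt 18.6
balls [[314.0, 170.0, 14.0], [314.0, 198.0, 14.0], [314.0, 222.0, 14.0]]
```

Request:
jog_arm(
  increments=[
    [1,0.0008,0,0,0],
    [1,0.002,0,0,0],
    [1,0.0032,0,0,0],
    [1,0.0042,0,0,0],
    [1,0.005,0,0,0],
    [1,0.0056,0,-0.0001,0],
    [1,0.0062,0,-0.0003,0],
    [1,0.0068,0,-0.0005,0],
    [1,0.0074,0,-0.0006,0],
    [1,0.0074,0,-0.0006,0],
    [1,0.0074,0,-0.0006,0],
  ],
)

```text
clock: 23.42
tcp_pos: [654.8, 124.8, 104.8]
tool_rot: [0.002, 0.609, 0.793, 0.0]
wrist_force: [5.2, -4.9, -1.9]
width: 11.5
grasp_force: 30.0
```

```bash
python3 t.py w15
```

```text
23.425 [654.8 124.8 104.8] [0.002 0.609 0.793 0.   ] 105.0 [ 5.2 -4.9 -1.9] lip row 73.5 tilt 20.1
balls [[312.0, 172.0, 14.0], [314.0, 224.0, 12.0], [312.0, 200.0, 12.0]]
```

Request:
jog_arm(
  increments=[
    [1,0.0005,0,0,0],
    [1,0.001,0,0.0002,0],
    [1,0.0015,0,0.0002,0],
    [1,0.0015,0,0.0002,0],
    [1,0.0015,0,0.0002,0],
    [1,0.0015,0,0.0002,0],
  ],
)

```text
clock: 24.22
tcp_pos: [654.7, 126.1, 104.8]
tool_rot: [0.002, 0.609, 0.793, 0.0]
wrist_force: [5.4, -5.2, -1.3]
width: 11.8
grasp_force: 30.0
```

```bash
python3 t.py w16
```

```text
24.225 [654.7 126.1 104.8] [0.002 0.609 0.793 0.   ] 104.9 [ 5.4 -5.2 -1.3] lip row 74.5 tilt 20.6
balls [[314.0, 174.0, 14.0], [314.0, 200.0, 14.0], [314.0, 226.0, 10.0]]
```

Request:
jog_arm(
  increments=[
    [1,0.0005,0,-0.0001,0],
    [1,0.001,0,-0.0003,0],
    [1,0.0015,0,-0.0004,0],
    [1,0.0015,0,-0.0004,0],
    [1,0.0015,0,-0.0004,0],
    [1,0.0015,0,-0.0004,0],
    [1,0.0015,0,-0.0004,0],
  ],
)

```text
clock: 25.15
tcp_pos: [654.3, 127.7, 105.2]
tool_rot: [0.002, 0.609, 0.793, 0.0]
wrist_force: [4.7, -5.3, 0.0]
width: 11.8
grasp_force: 30.0
```

```bash
python3 t.py w17
```

```text
25.15 [654.3 127.7 105.2] [0.002 0.609 0.793 0.   ] 104.9 [ 4.7 -5.3  0. ] lip row 77.5 tilt 22.0
balls [[312.0, 174.0, 14.0], [314.0, 226.0, 12.0], [314.0, 202.0, 12.0]]
```

```bash
python3 - <<'E'
from h import *
c2,_,_,_=cam("side"); c3,_,_,_=cam("scene"); c=cv2.imread("pics/w17.png")
a=cv2.resize(c[0:280,180:430],None,fx=1.6,fy=1.6); b=cv2.resize(c2[200:290,205:305,::-1],None,fx=4,fy=4,interpolation=cv2.INTER_CUBIC);d=cv2.resize(c3[190:250,350:450,::-1],None,fx=4,fy=4)
o=np.zeros((600,800,3),np.uint8); o[:a.shape[0],:a.shape[1]]=a; o[:360,400:]=b; o[360:600,400:]=d; cv2.imwrite("pics/c9.png",o)
E
```

```text
(no output)
```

View pics/c9.png

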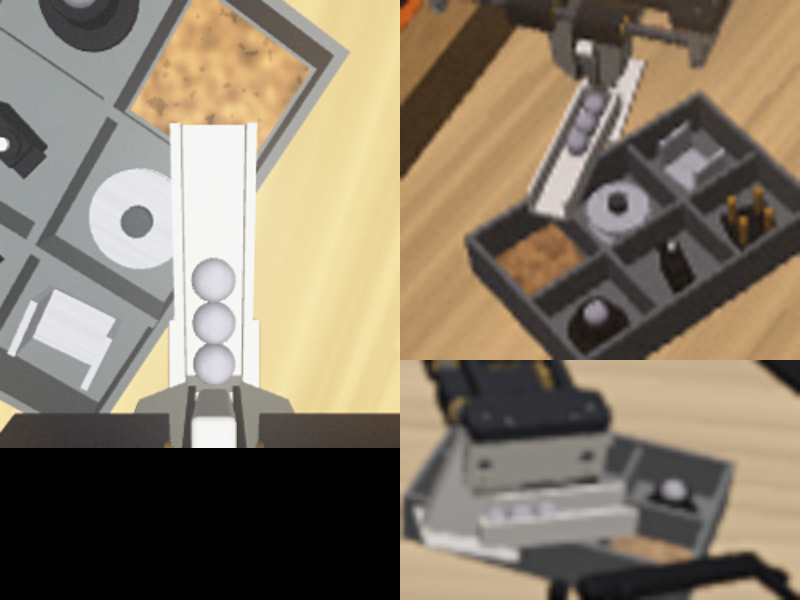

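Request:
jog_arm(
  increments=[
    [1,0.0005,0,-0.0001,0],
    [1,0.001,0,-0.0003,0],
    [1,0.0013,0,-0.0004,0],
    [1,0.0013,0,-0.0004,0],
    [1,0.0013,0,-0.0004,0],
    [1,0.0013,0,-0.0004,0],
  ],
)

```text
clock: 26.05
tcp_pos: [653.9, 129.0, 105.6]
tool_rot: [0.002, 0.609, 0.793, 0.0]
wrist_force: [5.7, -5.4, -0.0]
width: 11.6
grasp_force: 30.0
```

```bash
python3 t.py w18; python3 - <<'E'
from h import *
f=imaging.read_camera("wrist");K,T=np.array(f["mtx"]),np.array(f["extrinsics"]);s=r.observe();tcp=s["tcp_pos"]
# ball k centre in scoop frame (rel grip): trough corner (21,-49), floor 18deg
e=np.array([np.cos(np.radians(18)),np.sin(np.radians(18))]);n=np.array([-e[1],e[0]])
for pz in(0,2):
  for t in(16,18,20,22,24): print(pz,t,[proj(lipw(tcp,105,t,pz=pz,q=q),K,T)[1].round(1) for q in((108.5,-20.6),)+tuple(np.array([21,-49])+e*d+n*8 for d in(8,24,40)))])
E
```

```text
26.05 [653.9 129.  105.6] [0.002 0.609 0.793 0.   ] 104.9 [ 5.7 -5.4 -0. ] lip row 80.5 tilt 23.4
balls [[314.0, 176.0, 14.0], [314.0, 228.0, 13.0], [312.0, 202.0, 13.0]]  File "<stdin>", line 6
    for t in(16,18,20,22,24): print(pz,t,[proj(lipw(tcp,105,t,pz=pz,q=q),K,T)[1].round(1) for q in((108.5,-20.6),)+tuple(np.array([21,-49])+e*d+n*8 for d in(8,24,40)))])
                                                                                                                                                                      ^
SyntaxError: closing parenthesis ')' does not match opening parenthesis '['
```

```bash
python3 - <<'E'
from h import *
f=imaging.read_camera("wrist");K,T=np.array(f["mtx"]),np.array(f["extrinsics"]);s=r.observe();tcp=s["tcp_pos"]
e=np.array([np.cos(np.radians(18)),np.sin(np.radians(18))]);n=np.array([-e[1],e[0]])
Q=[(108.5,-20.6)]+[np.array([21,-49])+e*d+n*8 for d in(8,24,40)]
for px,pz in((1.5,0),(1.5,2),(5,1)):
  for t in(14,18,22,24): print(px,pz,t,[proj(lipw(tcp,105,t,px=px,pz=pz,q=q),K,T)[1].round(1) for q in Q])
E
```

```text
1.5 0 14 [np.float64(59.3), np.float64(215.5), np.float64(189.6), np.float64(162.1)]
1.5 0 18 [np.float64(67.5), np.float64(219.9), np.float64(193.8), np.float64(166.3)]
1.5 0 22 [np.float64(75.9), np.float64(224.4), np.float64(198.1), np.float64(170.8)]
1.5 0 24 [np.float64(80.2), np.float64(226.8), np.float64(200.4), np.float64(173.2)]
1.5 2 14 [np.float64(60.7), np.float64(215.1), np.float64(189.5), np.float64(162.3)]
1.5 2 18 [np.float64(69.0), np.float64(219.7), np.float64(193.9), np.float64(166.7)]
1.5 2 22 [np.float64(77.5), np.float64(224.4), np.float64(198.4), np.float64(171.4)]
1.5 2 24 [np.float64(81.8), np.float64(226.9), np.float64(200.8), np.float64(173.8)]
5 1 14 [np.float64(66.9), np.float64(221.3), np.float64(195.7), np.float64(168.6)]
5 1 18 [np.float64(74.7), np.float64(225.7), np.float64(199.9), np.float64(172.7)]
5 1 22 [np.float64(82.8), np.float64(230.3), np.float64(204.3), np.float64(177.2)]
5 1 24 [np.float64(86.9), np.float64(232.7), np.float64(206.5), np.float64(179.5)]
```

```bash
python3 - <<'E'
from h import *
_,K,T,_=cam("scene"); tcp=np.array([654.3,127.7,105.2])
e=np.array([np.cos(np.radians(18)),np.sin(np.radians(18))]);n=np.array([-e[1],e[0]])
h=np.radians(105); R=np.array([np.sin(h),-np.cos(h),0])*13.5
def W(q,t,lat): return lipw(tcp,105,t,px=3,pz=1,q=q)+R*lat
for t in(14,18,22,26):
  out=[]
  for lat in(1,-1):
    for d in(0,92):
      for k in(16,-3):
        p=proj(W(np.array([21,-49])+e*d+n*k,t,lat),K,T); out.append(((p-[350,190])*4+[400,360]).round().tolist())
  print(t,out)
E
```

```text
14 [[497.0, 519.0], [497.0, 544.0], [648.0, 496.0], [647.0, 521.0], [486.0, 491.0], [486.0, 516.0], [634.0, 469.0], [632.0, 494.0]]
18 [[492.0, 520.0], [490.0, 545.0], [643.0, 505.0], [640.0, 530.0], [481.0, 492.0], [480.0, 517.0], [629.0, 478.0], [625.0, 503.0]]
22 [[488.0, 520.0], [484.0, 545.0], [637.0, 514.0], [632.0, 539.0], [477.0, 492.0], [474.0, 517.0], [623.0, 487.0], [618.0, 512.0]]
26 [[484.0, 520.0], [478.0, 546.0], [631.0, 523.0], [623.0, 547.0], [473.0, 493.0], [467.0, 518.0], [617.0, 496.0], [610.0, 520.0]]
```

Request:
jog_arm(
  increments=[
    [1,0.0004,0,-0.0001,0],
    [1,0.0008,0,-0.0002,0],
    [1,0.0012,0,-0.0003,0],
    [1,0.0012,0,-0.0003,0],
    [1,0.0012,0,-0.0003,0],
    [1,0.0012,0,-0.0003,0],
  ],
)

```text
clock: 26.95
tcp_pos: [653.6, 130.2, 105.9]
tool_rot: [0.002, 0.609, 0.793, 0.0]
wrist_force: [5.2, -5.4, -0.8]
width: 11.8
grasp_force: 30.0
```

```bash
python3 t.py w19
```

```text
26.95 [653.6 130.2 105.9] [0.002 0.609 0.793 0.   ] 105.0 [ 5.2 -5.4 -0.8] lip row 82.5 tilt 24.3
balls [[314.0, 230.0, 12.0], [314.0, 206.0, 12.0], [314.0, 178.0, 14.0]]
```

Request:
jog_arm(
  increments=[
    [1,0.0004,0,-0.0001,0],
    [1,0.0008,0,-0.0002,0],
    [1,0.0012,0,-0.0003,0],
    [1,0.0012,0,-0.0003,0],
    [1,0.0012,0,-0.0003,0],
    [1,0.0012,0,-0.0003,0],
  ],
)

```text
clock: 27.75
tcp_pos: [653.2, 131.4, 106.1]
tool_rot: [0.002, 0.609, 0.793, 0.0]
wrist_force: [5.0, -4.9, -1.8]
width: 11.5
grasp_force: 30.0
```

```bash
python3 t.py w20
```

```text
27.75 [653.2 131.4 106.1] [0.002 0.609 0.793 0.   ] 105.0 [ 5.  -4.9 -1.8] lip row 84.5 tilt 25.3
balls [[314.0, 180.0, 14.0], [314.0, 232.0, 13.0], [314.0, 206.0, 14.0]]
```

Request:
jog_arm(
  increments=[
    [1,0.0006,0,-0.0003,0],
    [1,0.0012,0,-0.0006,0],
    [1,0.0018,0,-0.0009,0],
    [1,0.0018,0,-0.0009,0],
    [1,0.0018,0,-0.0009,0],
    [1,0.0018,0,-0.0009,0],
  ],
)

```text
clock: 28.55
tcp_pos: [652.7, 133.4, 106.9]
tool_rot: [0.001, 0.609, 0.793, 0.0]
wrist_force: [6.0, -4.4, -3.4]
width: 12.2
grasp_force: 30.0
```

```bash
python3 t.py w21; python3 - <<'E'
from h import *
c,_,_,_=cam("scene"); cv2.imwrite("pics/s21.png",c[:,:,::-1])
a=cv2.resize(c[190:250,350:450,::-1],None,fx=8,fy=8,interpolation=cv2.INTER_CUBIC); cv2.imwrite("pics/s21c.png",a)
E
```

```text
28.55 [652.7 133.4 106.9] [0.001 0.609 0.793 0.   ] 105.0 [ 6.  -4.4 -3.4] lip row 88.5 tilt 27.0
balls [[312.0, 154.0, 14.0], [312.0, 182.0, 14.0], [312.0, 210.0, 13.0]]
```

Request:
jog_arm(
  increments=[
    [1,0,0,0,0],
    [1,0,0,0,0],
    [1,0,0,0,0],
    [1,0,0,0,0],
  ],
)

```text
clock: 29.15
tcp_pos: [652.7, 133.4, 106.9]
tool_rot: [0.001, 0.609, 0.793, 0.0]
wrist_force: [6.1, -3.6, -3.1]
width: 11.9
grasp_force: 30.0
```

```bash
python3 t.py w22
```

```text
29.15 [652.7 133.4 106.9] [0.001 0.609 0.793 0.   ] 105.0 [ 6.1 -3.6 -3.1] lip row 78.5 tilt 22.5
balls [[308.0, 148.0, 14.0], [308.0, 90.0, 14.0], [310.0, 118.0, 12.0]]
```

Request:
jog_arm(
  increments=[
    [1,0,0,0,0],
    [1,0,0,0,0],
    [1,0,0,0,0],
    [1,0,0,0,0],
    [1,0,0,0,0],
    [1,0,0,0,0],
  ],
)

```text
clock: 29.95
tcp_pos: [652.7, 133.3, 106.9]
tool_rot: [0.001, 0.609, 0.793, 0.0]
wrist_force: [5.2, -4.9, -2.6]
width: 11.8
grasp_force: 30.0
```

```bash
python3 t.py w23; python3 - <<'E'
from h import *
c=cv2.imread("pics/w23.png");c2,_,_,_=cam("side")
a=cv2.resize(c[0:250,180:430],None,fx=1.6,fy=1.6); b=cv2.resize(c2[200:290,205:305,::-1],None,fx=4,fy=4,interpolation=cv2.INTER_CUBIC)
cv2.imwrite("pics/c23.png",np.hstack([a[:360],b]))
E
```

```text
29.95 [652.7 133.3 106.9] [0.001 0.609 0.793 0.   ] 105.0 [ 5.2 -4.9 -2.6] lip row 29.5 tilt 0.0
balls [[310.0, 70.0, 10.0]]
```

View pics/c23.png

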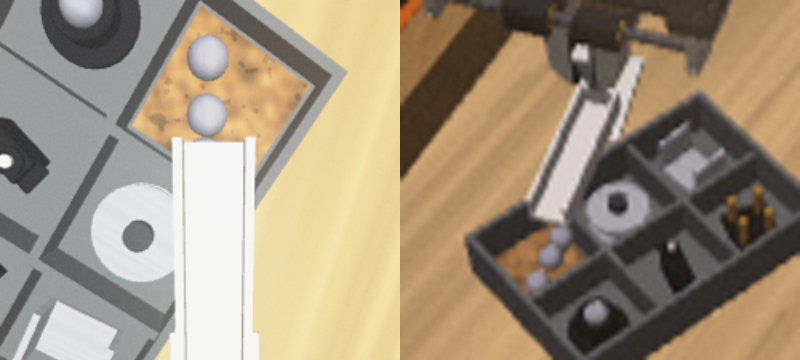

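Request:
jog_arm(
  increments=[
    [1,-0.001,0,-0.003,0],
    [1,-0.002,0,-0.012,0],
    [1,-0.003,0,-0.027,0],
    [1,-0.004,0,-0.042,0],
    [1,-0.01,-0.006,-0.05,0],
    [1,-0.03,-0.022,-0.05,2],
    [1,-0.06,-0.046,-0.05,5],
    [1,-0.09,-0.07,-0.05,9],
    [1,-0.12,-0.094,-0.05,13],
    [1,-0.15,-0.118,-0.05,17],
    [1,-0.18,-0.142,-0.05,21],
    [1,-0.205,-0.162,-0.04,24],
    [1,-0.222,-0.176,-0.025,26],
    [1,-0.23,-0.183,-0.012,27],
    [1,-0.23,-0.183,-0.005,27],
    [1,-0.23,-0.183,-0.005,27],
  ],
)

```text
clock: 32.05
tcp_pos: [534.3, -133.6, 111.3]
tool_rot: [-0.0, 0.776, 0.63, 0.0]
wrist_force: [-0.5, 0.1, -1.0]
width: 11.9
grasp_force: 30.0
```

```bash
python3 t.py w24; python3 - <<'E'
from h import *
s=r.observe()["tcp_pos"]; h=np.radians(78.1); e=np.array([np.cos(h),np.sin(h)]); d=s[:2]-np.array([530.2,-162.1]); print("ahead",d@e,"right",d@[e[1],-e[0]])
E
```

```text
32.05 [ 534.3 -133.6  111.3] [-0.     0.776  0.63   0.   ] 78.1 [-0.5  0.1 -1. ] lip row 29.5 tilt 0.0
balls None
ahead 28.857114189131796 right -1.5812087180674492
```

Request:
jog_arm(
  increments=[
    [1,0,0.001,0.01,0],
    [1,-0.002,0.0015,0.022,0],
    [1,-0.003,0.0015,0.031,0],
    [1,-0.003,0.0015,0.036,0],
    [1,-0.0064,0.0015,0.0372,0],
    [1,-0.0099,0.0015,0.0382,0],
    [1,-0.0133,0.0015,0.0395,0],
    [1,-0.0166,0.0015,0.0409,0],
    [1,-0.0198,0.0015,0.0426,0],
    [1,-0.0229,0.0015,0.0443,0],
    [1,-0.0259,0.0015,0.046,0],
    [1,-0.0289,0.0015,0.0475,0],
    [1,-0.0289,0.0015,0.0475,0],
  ],
)

```text
clock: 33.72
tcp_pos: [529.1, -163.2, 64.3]
tool_rot: [-0.0, 0.777, 0.63, -0.0]
wrist_force: [-3.4, 0.6, 7.4]
width: 11.9
grasp_force: 30.0
```

```bash
python3 t.py w25; python3 - <<'E'
from h import *
g=cv2.imread("pics/w25.png",0); print(g[20:60,314].tolist(),g[160:175,286].tolist()); print(r.observe()["wrist_torque"])
E
```

```text
33.725 [ 529.1 -163.2   64.3] [-0.     0.777  0.63  -0.   ] 78.0 [-3.4  0.6  7.4] lip row 42.5 tilt 5.0
balls None
[203, 203, 203, 202, 203, 202, 203, 201, 202, 204, 202, 201, 199, 198, 202, 198, 201, 198, 200, 200, 202, 200, 195, 217, 236, 238, 236, 237, 236, 237, 237, 237, 236, 236, 236, 237, 236, 236, 237, 236] [243, 244, 243, 245, 244, 246, 246, 246, 245, 246, 225, 221, 221, 218, 218]
[0.49236338 0.8027673  0.12743556]
```

Request:
jog_arm(
  increments=[
    [1,-0.0007,0,0.0008,0],
    [1,-0.0014,0,0.0016,0],
    [1,-0.002,0,0.0024,0],
    [1,-0.002,0,0.003,0],
    [1,-0.002,0,0.003,0],
  ],
)

```text
clock: 34.4
tcp_pos: [528.8, -164.4, 63.3]
tool_rot: [0.0, 0.777, 0.63, -0.0]
wrist_force: [-12.6, 4.9, 35.4]
width: 11.8
grasp_force: 30.0
```

```bash
python3 t.py w26
```

```text
34.4 [ 528.8 -164.4   63.3] [ 0.     0.777  0.63  -0.   ] 78.1 [-12.6   4.9  35.4] lip row 40.5 tilt 3.9
balls None
```

Request:
jog_arm(
  increments=[
    [1,0,0,-0.0012,0],
    [1,0,0,-0.0024,0],
    [1,0,0,-0.0024,0],
    [0.85,0,0,-0.0024,0],
    [0.8,0,0,-0.0024,0],
    [0.7,0,0,-0.0024,0],
    [0.5,0,0,-0.0024,0],
    [0.4,0,0,-0.0024,0],
    [0.3,0,0,-0.0024,0],
    [0.3,0,0,-0.0024,0],
    [0.3,0,0,-0.0024,0],
  ],
)

```text
clock: 35.83
tcp_pos: [529.1, -165.4, 63.4]
tool_rot: [0.0, 0.777, 0.63, -0.0]
wrist_force: [-0.2, -0.6, 0.1]
width: 64.3
grasp_force: 0.0
```

Request:
jog_arm(
  increments=[
    [0.3,0,0,-0.005,0],
    [0.3,0,0,-0.02,0],
    [0.3,0,0,-0.05,0],
    [0.3,0,0,-0.09,0],
    [0.3,0,0,-0.13,0],
    [0.3,0,0,-0.16,0],
    [0.3,0,0,-0.16,0],
    [0.3,0,0,-0.16,0],
  ],
)

```text
clock: 36.83
tcp_pos: [528.7, -165.4, 223.5]
tool_rot: [0.0, 0.777, 0.63, -0.0]
wrist_force: [-1.0, -0.0, -0.3]
width: 64.4
grasp_force: 0.0
```

```bash
python3 - <<'E'
from h import *
c,K,T,_=cam("wrist"); cv2.imwrite("pics/w27.png",c[:,:,::-1]); print(r.observe()["clock"],r.observe()["tcp_pos"])
g=cv2.cvtColor(c,cv2.COLOR_RGB2GRAY); m=((g>205)&(c[:,:,2]>200)).astype(np.uint8); m[:20]=0
n,l,st,ce=cv2.connectedComponentsWithStats(m)
for i in range(1,n):
    if st[i,4]>80: print(st[i],ce[i].round(1))
h=np.radians(78.1);e=np.array([np.cos(h),np.sin(h)]);o=np.array([532.4,-151.8])
for nm,a,z in(("foot front",30,7),("foot rear",-30,7),("lip",95.5,37.4),("handle top rear",-30,80),("handle top front",4,80)): print(nm,proj(np.append(o+a*e,z),K,T).round(1))
s,Ks,Ts,_=cam("side"); mk=((s.min(2)>90)&(s.max(2).astype(int)-s.min(2)<40)).astype(np.uint8); w=np.argwhere(mk[155:215,310:380]); print("side white",w.min(0)+[155,310],w.max(0)+[155,310],len(w))
s0=cv2.imread("pics/side0.png")[:,:,::-1]; mk=((s0.min(2)>90)&(s0.max(2).astype(int)-s0.min(2)<40)); w=np.argwhere(mk[155:215,310:380]); print("side0 white",w.min(0)+[155,310],w.max(0)+[155,310],len(w))
d=cv2.resize(s[155:300,215:385,::-1],None,fx=4,fy=4,interpolation=cv2.INTER_CUBIC); cv2.imwrite("pics/end.png",d)
E
```

```text
36.875 [ 528.46865154 -165.37939776  222.89440354]
[ 297   69   34  148 3643] [313.9 135.8]
foot front [314.5 132.6]
foot rear [314.5 188.7]
lip [314.6  61.3]
handle top rear [314.9 211. ]
handle top front [314.9 173.1]
side white [164 323] [200 358] 281
side0 white [165 321] [201 357] 271
```

```bash
python3 - <<'E'
from h import *
s,K,T,_=cam("side"); c=s[255:285,222:262].astype(int)
m=((c.max(2)-c.min(2)<30)&(c.min(2)>105)).astype(np.uint8); n,l,st,ce=cv2.connectedComponentsWithStats(m)
o=np.array([580.5,182.3]);a=np.radians(72);u=np.array([np.cos(a),np.sin(a)]);ss=np.array([u[1],-u[0]])
for i in range(1,n):
    if st[i,4]>3: p=onz(*(ce[i]+[222,255]),15,K,T)[:2]-o; print(st[i,4],"s,u",(p@ss).round(),(p@u).round())
print(ticket.sign_off())
E
```

```text
36 s,u 24.0 12.0
28 s,u 36.0 45.0
14 s,u 21.0 70.0
16 s,u -21.0 57.0
the job is handed in; nothing more can be done
None
```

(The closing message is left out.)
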